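# Refit the plates of a sloping slide dryer

## Task

Reassemble the slide-drying station: thread the copper heat plate over the two brass pins of its sloping deck until it lies flat on the deck, then thread the blue cover plate over the same pins until it lies flat on the heat plate, and let go of both. Do not knock over or push aside the amber bottle, the white vat or the black slide carrier.

Things in the scene. Friction and masses are not known exactly. Their poses are not given: they have to be found in the camera images.
- deck: Fixed black sloping deck on a white housing (200 x 130 x 30 mm): 150 x 32 x 14 mm. Origin: centre of its upper face, 115 mm up. x up the slope (30 degrees, rising away from the robot), y level across, z the face's normal, leaning 30 degrees from vertical towards down-slope. The spine under it is 26 mm wide: fingers can pass on both sides (in y).
- pin_low (a point): Tip of the lower of two fixed brass pins that stand along the deck's z at deck x = -50 and +50 mm, y = 0: 12 mm diameter up to 30 mm above the face, then a cone to a 5 mm flat tip at 39 mm (this point).
- pin_high (a point): Tip of the upper pin, at deck x = +50 mm, y = 0, 39 mm above the face; same shape as the lower one.
- heat_plate: Loose copper plate 140 x 50 x 8 mm, about 0.45 kg, two 14.5 mm through holes at x = -50 and +50 mm, y = 0. Origin: centre of its underside; x along its length, z up; a half turn makes no difference. It starts level on one of two fixed grey blocks (120 x 30 x 36 mm high, lying along the plate), its long edges overhanging by about 10 mm.
- cover_plate: Loose blue plastic plate 150 x 60 x 10 mm, about 0.11 kg, two 14.5 mm through holes at x = -50 and +50 mm, y = 0. Origin: centre of its underside; x along its length, z up; a half turn makes no difference. It starts level on the other grey block (36 mm high), long edges overhanging about 15 mm. It ends 8 mm above the deck's face, on the heat plate.
- reagent_bottle: Bystander: amber bottle, 64 mm diameter, 150 mm high, standing loose. Origin: centre of its underside, z up.
- vat: Bystander: open white vat 65 x 50 x 85 mm high, standing loose. Origin: centre of its underside, z up.
- slide_carrier: Bystander: black slide carrier 70 x 90 x 63 mm high, standing loose. Origin: centre of its underside, z up.
Not all that is in view belongs to the job. Of the things that look like the cover_plate, the largest one is meant.

How it is judged (in metres and radians):
On the way, in this order (a step that is already met when the one before it is completed fails the run):
1. the heat plate lies flat on the deck over both pins (z of heat_plate in the frame of deck between -0.003 and 0.003 m and x of heat_plate in the frame of deck between -0.004 and 0.004 m and y of heat_plate in the frame of deck between -0.004 and 0.004 m and angle between the z axis of heat_plate and the z axis of deck, either way round below 0.05 rad and angle between the x axis of heat_plate and the x axis of deck, either way round below 0.08 rad), for 0.2 s.
2. the cover plate lies flat on the heat plate over both pins (all of step 1 and z of cover_plate in the frame of deck between 0.005 and 0.011 m and x of cover_plate in the frame of deck between -0.004 and 0.004 m and y of cover_plate in the frame of deck between -0.004 and 0.004 m and angle between the z axis of cover_plate and the z axis of deck, either way round below 0.05 rad and angle between the x axis of cover_plate and the x axis of deck, either way round below 0.08 rad), for 0.2 s.
At the end, for the whole second after the job is handed in: Both plates are threaded over both pins: the heat plate flat on the deck, the cover plate flat on the heat plate (each within 3 mm of its height along the pins, 4 mm across them, 0.05 rad of flat and 0.08 rad of turn), released and at rest (all of step 2 and linear speed of each of heat_plate, cover_plate below 0.02 m/s and contact force between the fingers and heat_plate below 0.1 N and contact force between the fingers and cover_plate below 0.1 N); the robot touches nothing.
It fails at once if the amber bottle is pushed more than 30 mm or tipped over (distance of reagent_bottle from where it was at the start of the episode above 0.03 m or angle between reagent_bottle's own z axis and vertical above 0.5 rad).
It fails at once if the white vat is pushed more than 30 mm or tipped over (distance of vat from where it was at the start of the episode above 0.03 m or angle between vat's own z axis and vertical above 0.5 rad).
It fails at once if the black slide carrier is pushed more than 30 mm or tipped over (distance of slide_carrier from where it was at the start of the episode above 0.03 m or angle between slide_carrier's own z axis and vertical above 0.5 rad).
It also fails if it takes over 72 s, if anything falls off the work surface, if the arm or the gripper's body presses on something with over 40 N, if the wrist force passes 120 N, or if a joint passes its speed limit or range.

## Robot

A 6-joint arm with a two-finger parallel gripper is mounted at the origin on the work surface. World frame = base frame: x ahead of the robot, y to its left, z up, the work surface at z = 0. Lengths are in m, angles in degrees, forces in N, time in s.
With the tool pointing down it reaches from about 0.3 to 0.75 m from the base axis. Payload 8.5 kg.
Tool frame: the origin (TCP) lies at the very end of the fingers, on their centre line; the grasp point (between the pads) lies 19 mm behind it; z points along the fingers, y is the line along which they close (so a half turn about z gives the same grasp; the last joint's range is limited). The gripper opens to 85 mm and grips with 20 to 120 N. Pads are 22 mm wide; open, the fingers measure 114 mm over their backs; the gripper's body (76 mm by 85 mm) begins 54 mm behind the grasp point. The pads swing forward as they close: fully open they stand 13 mm farther back than shut.
Start: joints at [60.258, 21.807, 74.336, -0, 83.858, -12.336], TCP at [0.165, 0.525, 0.231] pointing down, gripper open.
Joint ranges: [-178.18, 178.18], [-50.72, 133.34], [12.68, 142.11], [-81.47, 261.47], [9.98, 163.14], [-165.26, 165.26]. Speed limits (degrees/s): [136.94, 136.94, 180, 180, 180, 180].

## Interface

Orientations are given as a 3x3 rotation matrix whose columns are the frame's x, y, z axes.
In Python, from rig import observe, cams, ticket gives the robot as it stands.
- The arm moves only by the tool move_arm, never from a script. Its arguments are lists of equal length, an entry for each row: "jaw": the finger opening in cm, from 0 to 8.54; "dp": the shift along the tool's x, y, z in cm, a list of three; "turn": the turn, a rotation vector about the tool's x, y, z in rad, a list of three. In form: {"jaw": [jaw, ...], "dp": [[tx, ty, tz], ...], "turn": [[wx, wy, wz], ...]}. A call has 1 to 12 rows; each row shifts and turns the commanded pose from where the row before left it, along the tool's axes as they then stand; what a row does not reach is not made up. A row lasts 1/12 s, in which the tool goes at most 41.7 mm and 7.16 degrees, less where a joint would pass 70% of its speed; a pose out of reach is approached as far as the arm can. A call is refused whole if a number of a shift passes 4.17 or a number of a turn 0.125, either way. A call with a gripper value outside its range is refused whole. The fingers move at their own pace and stop on an object; "force" is the grip in N (left out, the last holds). Time passes only in rows, so rows that do not move let the fingers close. It gives the time, the measured TCP pose, the force, the opening and the grip force at its end, in the units of the state.
- observe(): the state, without advancing time (a new reading comes with each control period).
- cams.get_image(name): name is "scene" or "top" or "wrist"; returns (picture, depth): 400x640x3 uint8, red, green, blue; 400x640 float32, m along the optical axis (not along the pixel's ray), 0 where there is no reading.
- cams.calibration(name): a dict with "vertical_fov" (degrees; the focal length in pixels is half the picture's height over the tangent of half this angle, whatever the lens; pixels are square), "cx", "cy" (the principal point, pixels), "view" (4x4, takes a point from world to camera coordinates); the wrist camera has in their place "tool_from_camera" (4x4, takes a point from camera to tool coordinates, whose origin is the TCP and whose axes are the flange's). Camera axes: x right, y up, looking along -z (the intrinsics and any distortion apply to the point x, -y, -z); pixel columns grow to the right and rows downward; lengths in m; the calibration is good to about 2 mm. A picture is of the moment at which its call begins: read the wrist's pose just before it. calibration takes no time and is no camera call.
- ticket.close_job(): hands the job in; it is judged then, once.
Trained networks look in the newest picture that a camera, given by its name, has taken for a name from the list of things; names that differ only in an ending like _2 or _b are one class to them, and where a whole thing is asked for, a point or a joint stands for the part that bears it (a point fixed in the world has none). Each returns a list of dicts, best first, with "p" (0 to 1); they miss things now and then, are a little off and sometimes report something else, mostly with a low value. They report only what shows in the picture. A call takes as long as a camera call. They do not tell look-alikes from the thing itself.
- cams.spot_in(camera, query): "box" ([centre column, centre row, width, height] as shares, 0 to 1, of the picture: columns of its width, rows of its height, round what is visible of it).
- cams.outline_of(camera, query): "mask" (400x640 bool, what is visible of it) and "box" ([centre column, centre row, width, height] as shares, 0 to 1, of the picture: columns of its width, rows of its height, round what is visible of it).
- cams.mark_of(camera, query): "location" ([column, row] as shares, 0 to 1, of the picture: columns of its width, rows of its height: a listed point, or the origin of a listed thing).
The state is a dict: "time_s": time; "q": joint angles; "qvel": joint speeds; "joint_efforts": joint torques, N m; "position": TCP position; "tool_rot": TCP orientation; "ft_force": force on the tool from outside, world axes, zero at the start; "wrist_torque": the same for the moment, N m; "grip_width": finger opening in m; "gripper_force": force on a finger pad.
Only numpy, scipy, OpenCV 4.12 (cv2) and the standard library are available. Lean on these libraries where they do the work, as an engineer would, in place of code of your own. Each camera call takes 0.05 s, during which the arm holds its last target. There are 200 camera calls.

## Working session

There is one attempt and no reset: what is moved stays moved. The work goes in short steps, Python scripts to look and compute and a tool call to move; the robot and the scene stay as the last step left them, time stands still between calls to the robot, and variables do not carry over. Pictures are saved under pics/ and viewed, at most 10 in all, crops included, and the job is handed in when it is done.

Besides the shell and the picture viewer there is one more tool, called after "Emit:" as name(argument=value, ...) on one line, values as JSON. move_arm: Moves the arm, as the interface text tells. Its arguments: {"type":"object","properties":{"jaw":{"type":"array","items":{"type":"number"}},"dp":{"type":"array","items":{"type":"array","items":{"type":"number"}}},"turn":{"type":"array","items":{"type":"array","items":{"type":"number"}}},"force":{"type":"number"}},"required":["jaw","dp","turn"]}

```bash
ls; mkdir -p pics
python3 - <<'E'
from rig import observe,cams,ticket
import cv2,numpy as np
s=observe();print(s)
for n in("scene","top"):
    im,d=cams.get_image(n);cv2.imwrite(f"pics/{n}0.png",im[:,:,::-1]);np.savez(f"pics/{n}0.npz",im=im,d=d)
    print(n,cams.calibration(n))
    for q in("heat_plate","cover_plate","deck","reagent_bottle","vat","slide_carrier"):
        print(q,[(round(r["p"],2),np.round(np.array(r["box"])*[640,400,640,400]).tolist()) for r in cams.spot_in(n,q)])
    for q in("pin_low","pin_high"):
        print(q,[(round(r["p"],2),np.round(np.array(r["location"])*[640,400],1).tolist()) for r in cams.mark_of(n,q)])
print(cams.calibration("wrist"),observe()["time_s"])
E
```

```text
pics
{'time_s': 0.0, 'q': array([ 6.02573785e+01,  2.18391159e+01,  7.43874860e+01, -5.86894317e-04,
        8.38577843e+01, -1.23357610e+01]), 'qvel': array([-0.03799157,  0.04491817, -0.05831034, -0.02545648,  0.10927969,
       -0.11908499]), 'joint_efforts': array([ 1.29403314e-03, -4.48472750e+01, -2.31279552e+01, -7.96737004e-05,
        4.77056281e-03,  1.73741870e-05]), 'position': array([0.16438064, 0.52453234, 0.23071326]), 'tool_rot': array([[-9.54204735e-01,  2.99153476e-01, -7.21828747e-04],
       [ 2.99154192e-01,  9.54203920e-01, -1.28384478e-03],
       [ 3.04705192e-04, -1.44098886e-03, -9.99998915e-01]]), 'ft_force': array([ 0.67211571, -0.08238012, -0.29346986]), 'wrist_torque': array([-0.0261229 , -0.00151507, -0.0564839 ]), 'gripper_force': 0.0, 'grip_width': 0.08563665312642457}
scene {'vertical_fov': 45.30800958087728, 'cx': 321.66536674946894, 'cy': 191.548066840313, 'view': array([[-0.76054227,  0.64911064, -0.0151933 ,  0.4432739 ],
       [-0.54816789, -0.62937835,  0.55081291,  0.1896891 ],
       [ 0.34797618,  0.42724498,  0.83449045, -1.49146442],
    
[... 1106 characters left out ...]
reagent_bottle [(0.93, [235.0, 156.0, 29.0, 32.0])]
vat [(0.82, [362.0, 144.0, 21.0, 33.0])]
slide_carrier [(0.87, [451.0, 191.0, 39.0, 33.0]), (0.28, [217.0, 223.0, 39.0, 53.0])]
pin_low [(0.69, [326.6, 221.1])]
pin_high [(0.69, [320.1, 189.8])]
{'vertical_fov': 60.772518208226344, 'cx': 316.9518484910985, 'cy': 193.41963605543796, 'tool_from_camera': array([[ 9.18093056e-05,  9.54318191e-01,  2.98792205e-01,
         7.55757003e-02],
       [ 9.99999791e-01, -2.78843325e-04,  5.83335068e-04,
         1.03337299e-03],
       [ 6.40003479e-04,  2.98792089e-01, -9.54318017e-01,
        -1.41984547e-01],
       [ 0.00000000e+00,  0.00000000e+00,  0.00000000e+00,
         1.00000000e+00]])} 0.9
```

View top.

```bash
python3 - <<'E'
import cv2,numpy as np
a=cv2.imread("pics/top0.png")[100:320,130:490];b=cv2.imread("pics/scene0.png")[100:370,190:490]
a=cv2.resize(a,None,fx=2.2,fy=2.2,interpolation=cv2.INTER_CUBIC);cv2.imwrite("pics/a.png",a)
b=cv2.resize(b,None,fx=2.2,fy=2.2,interpolation=cv2.INTER_CUBIC);cv2.imwrite("pics/b.png",b)
E
cat > h.py <<'E'
from rig import observe,cams,ticket
import numpy as np,cv2
def K(c): 
    f=200/np.tan(np.radians(c["vertical_fov"]/2)); return f,c["cx"],c["cy"]
def pose(n,s=None):
    "camera->world 4x4"
    c=cams.calibration(n)
    if n!="wrist": return np.linalg.inv(c["view"])
    T=np.eye(4);T[:3,:3]=s["tool_rot"];T[:3,3]=s["position"]
    return T@c["tool_from_camera"]
def cloud(n,d,s=None):
    f,cx,cy=K(cams.calibration(n)); T=pose(n,s)
    v,u=np.mgrid[:400,:640]
    P=np.stack([(u-cx)/f*d,-(v-cy)/f*d,-d],-1)
    return P@T[:3,:3].T+T[:3,3]
def ray(n,u,v,z,s=None):
    f,cx,cy=K(cams.calibration(n)); T=pose(n,s)
    r=T[:3,:3]@np.array([(u-cx)/f,-(v-cy)/f,-1]);o=T[:3,3]
    return o+r*(z-o[2])/r[2]
def proj(n,P,s=None):
    f,cx,cy=K(cams.calibration(n)); T=np.linalg.inv(pose(n,s))
    p=T[:3,:3]@P+T[:3,3]; return cx-f*p[0]/p[2], cy+f*p[1]/p[2]
E
python3 - <<'E'
from h import *
z=np.load("pics/top0.npz");C=cloud("top",z["d"])
B=dict(heat=(387,223,28,44),cov=(216,226,36,52),cov2=(178,224,25,30),cov3=(238,279,38,15),deck=(320,200,23,47),bottle=(235,156,29,32),vat=(362,144,21,33),car=(451,191,39,33))
for k,(u,v,w,h) in B.items():
    P=C[v-h//2:v+h//2+1,u-w//2:u+w//2+1].reshape(-1,3)
    print(k,"med",P.mean(0).round(3),"z pct",np.percentile(P[:,2],[5,50,95]).round(3))
    for lo,hi in((.038,.054),(.054,.2)):
        Q=P[(P[:,2]>lo)&(P[:,2]<hi)]
        if len(Q)>40:
            r=cv2.minAreaRect((Q[:,:2]*1000).astype(np.float32));print("   ",lo,len(Q),np.round(r[0],1),np.round(r[1],1),round(r[2],1),Q[:,2].mean().round(3))
for n,p in(("top",[(326.6,221.1),(320.1,189.8)]),("scene",[(334.5,175.9),(315,189.4)])):
    zl=.115+.039*np.cos(np.pi/6)
    print(n,ray(n,*p[0],zl-.025).round(4),ray(n,*p[1],zl+.025).round(4))
E
```

```text
heat med [ 0.477 -0.242  0.029] z pct [-0.002  0.041  0.047]
    0.038 727 [ 476.3 -240.3] [140.1  51.2] 16.9 0.044
cov med [0.502 0.274 0.03 ] z pct [-0.002  0.041  0.049]
    0.038 995 [508.1 269.7] [150.8  61.1] 26.1 0.046
cov2 med [0.518 0.396 0.012] z pct [-0.002  0.005  0.01 ]
cov3 med [0.341 0.214 0.013] z pct [-0.001  0.007  0.011]
deck med [ 0.549 -0.043  0.081] z pct [0.028 0.084 0.149]
    0.054 556 [540.2 -46.8] [132.3  32. ] 13.3 0.119
bottle med [0.709 0.207 0.06 ] z pct [-0.002  0.053  0.15 ]
    0.054 473 [703.8 210. ] [51.9 64.3] 25.8 0.107
vat med [ 0.731 -0.187  0.042] z pct [-0.001  0.034  0.086]
    0.038 76 [ 714.9 -184. ] [63.7 47.8] 20.1 0.046
    0.054 245 [ 716.7 -184.9] [65.8 50.7] 20.2 0.075
car med [ 0.564 -0.45   0.026] z pct [-0.002  0.007  0.065]
    0.038 58 [ 562.7 -445.1] [91.5 66.6] 72.4 0.047
    0.054 358 [ 563.5 -445.2] [92.6 68.8] 71.8 0.062
top [ 0.4783 -0.0573  0.1238] [ 0.5554 -0.0444  0.1738]
scene [ 0.4764 -0.0702  0.1238] [ 0.5625 -0.0448  0.1738]
```

View pics/a.png

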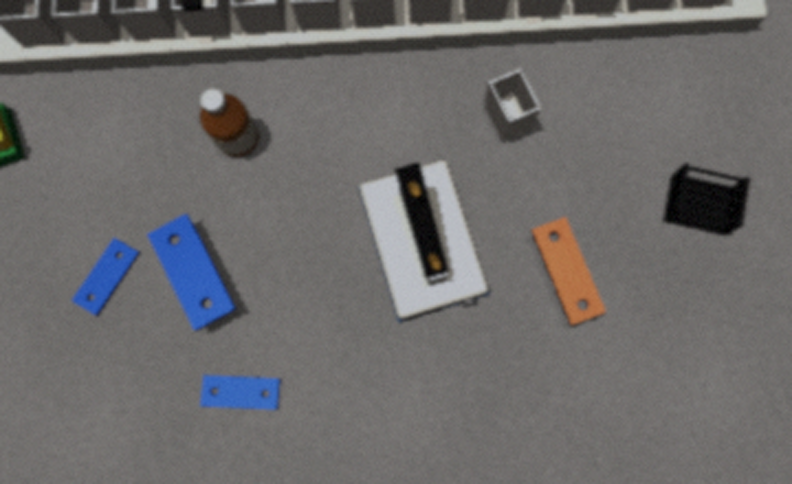

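View pics/b.png

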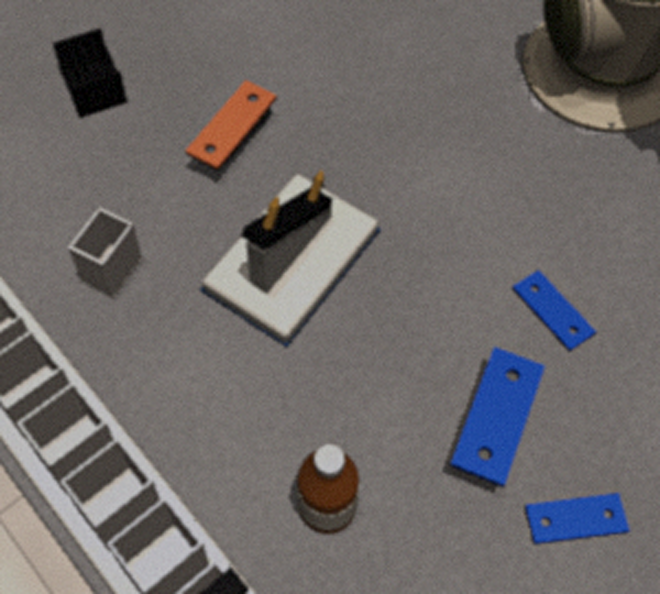

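The blue candidates in the top view are at (216,226), (178,224) and (238,279). The first measures 151x61 mm at 46 mm height, so it is on a block and the largest. The enlarged crop confirms it, so that is the cover plate. The copper plate is at (387,223) and the deck at (320,200), with yaw of about 13°. I'll go look at the deck from close by.

```bash
cat >> h.py <<'E'
from scipy.spatial.transform import Rotation as Ro
def Rdown(yaw):
    "tool pointing down, tool x = -plate x"
    c,s=np.cos(np.radians(yaw)),np.sin(np.radians(yaw)); X=-np.array([c,s,0]);Z=np.array([0,0,-1.]);return np.stack([X,np.cross(Z,X),Z],1)
def deckR(yaw,slope=30):
    return (Ro.from_euler("z",yaw,degrees=True)*Ro.from_euler("y",-slope,degrees=True)).as_matrix()
def toolfromdeck(D): return D@np.diag([-1,1,-1.])
def plan(p0,R0,p1,R1,n=None):
    "n identical rows"
    w=Ro.from_matrix(R0.T@R1).as_rotvec(); d=R0.T@(np.asarray(p1)-p0)
    if n is None: n=max(1,int(np.ceil(max(np.abs(w).max()/.12,np.linalg.norm(w)/.122,np.linalg.norm(d)/.038))))
    S=sum(Ro.from_rotvec(w/n*k).as_matrix() for k in range(n))
    dp=np.linalg.solve(S,d)*100
    print("rows",n,"dp cm",dp.round(3).tolist(),"turn",(w/n).round(4).tolist())
def go(p1,R1,n=None):
    s=observe(); plan(s["position"],s["tool_rot"],p1,R1,n)
E
python3 - <<'E'
from h import *
D=deckR(13.3);o=np.array([.538,-.048,.115])
go(o+.12*D[:,2],toolfromdeck(D))
E
```

```text
rows 18 dp cm [-1.9, -3.204, 0.473] turn [-0.0078, -0.0284, -0.0291]
```

Emit:
move_arm(jaw=[8.5, 8.5, 8.5, 8.5, 8.5, 8.5, 8.5, 8.5, 8.5, 8.5, 8.5, 8.5], dp=[[-1.9, -3.2, 0.47], [-1.9, -3.2, 0.47], [-1.9, -3.2, 0.47], [-1.9, -3.2, 0.47], [-1.9, -3.2, 0.47], [-1.9, -3.2, 0.47], [-1.9, -3.2, 0.47], [-1.9, -3.2, 0.47], [-1.9, -3.2, 0.47], [-1.9, -3.2, 0.47], [-1.9, -3.2, 0.47], [-1.9, -3.2, 0.47]], turn=[[-0.008, -0.0284, -0.029], [-0.008, -0.0284, -0.029], [-0.008, -0.0284, -0.029], [-0.008, -0.0284, -0.029], [-0.008, -0.0284, -0.029], [-0.008, -0.0284, -0.029], [-0.008, -0.0284, -0.029], [-0.008, -0.0284, -0.029], [-0.008, -0.0284, -0.029], [-0.008, -0.0284, -0.029], [-0.008, -0.0284, -0.029], [-0.008, -0.0284, -0.029]])

```text
time_s: 1.9
position: [0.337, 0.1195, 0.2022]
tool_rot: [[-0.94, -0.049, 0.338], [-0.035, 0.998, 0.049], [-0.34, 0.034, -0.94]]
ft_force: [0.9, 1.0, -0.1]
grip_width: 0.085
gripper_force: 0.0
```

Emit:
move_arm(jaw=[8.5, 8.5, 8.5, 8.5, 8.5, 8.5, 8.5, 8.5], dp=[[-1.9, -3.2, 0.47], [-1.9, -3.2, 0.47], [-1.9, -3.2, 0.47], [-1.9, -3.2, 0.47], [-1.9, -3.2, 0.47], [-1.9, -3.2, 0.47], [0, 0, 0], [0, 0, 0]], turn=[[-0.008, -0.0284, -0.029], [-0.008, -0.0284, -0.029], [-0.008, -0.0284, -0.029], [-0.008, -0.0284, -0.029], [-0.008, -0.0284, -0.029], [-0.008, -0.0284, -0.029], [0, 0, 0], [0, 0, 0]])

```text
time_s: 2.57
position: [0.4726, -0.0537, 0.2164]
tool_rot: [[-0.85, -0.219, 0.479], [-0.187, 0.976, 0.115], [-0.492, 0.008, -0.87]]
ft_force: [0.0, 0.7, -0.3]
grip_width: 0.0849
gripper_force: 0.0
```

Run:
```python
from h import *
s=observe();print(s["time_s"],s["position"],s["q"].round(1),s["qvel"].round(1))
im,d=cams.get_image("wrist");cv2.imwrite("pics/w1.png",im[:,:,::-1]);np.savez("pics/w1.npz",im=im,d=d,p=s["position"],R=s["tool_rot"])
for q in("pin_low","pin_high","deck"):
    print(q,[(round(r["p"],2),np.round(np.array(r["location"])*[640,400],1).tolist()) for r in cams.mark_of("wrist",q)])
C=cloud("wrist",d,s)
D=deckR(13.3);o=np.array([.538,-.048,.115]);L=(C-o)@D
g=(d>0)&(abs(L[...,0])<.09)&(abs(L[...,1])<.03)
f=g&(abs(L[...,2])<.008); P=C[f];print(f.sum())
# plane fit
c=P.mean(0);n=np.linalg.svd(P-c)[2][2];n*=np.sign(n[2]);print("normal",n,"slope",np.degrees(np.arccos(n[2])),"az",np.degrees(np.arctan2(n[1],n[0]))-180,"z resid",((P-c)@n).std())
r=cv2.minAreaRect((L[f][:,:2]*1000).astype(np.float32));print("face rect in deck guess",r,L[f][:,2].mean())
t=g&(L[...,2]>.033)
for sgn in(-1,1):
    Q=L[t&(np.sign(L[...,0])==sgn)];print("tip",len(Q),Q.mean(0),Q[:,2].max())
```

```text
2.5667 [ 0.47255479 -0.05366204  0.21636596] [ -32.5    5.4  106.1   27.3   50.4 -149.3] [ 2.4 -2.1  3.  -0.7  0.2  1.2]
pin_low [(0.82, [303.6, 134.8]), (0.39, [607.8, 165.4])]
pin_high [(0.74, [304.8, 273.6])]
deck [(0.82, [305.6, 195.5])]
6874
normal [-0.49182608 -0.11688224  0.86281264] slope 30.366132107678656 az -346.63167115785564 z resid 0.001124420264319798
face rect in deck guess ((-4.383720397949219, -0.7788867950439453), (158.64918518066406, 32.068138122558594), 0.08907128870487213) -0.0005343836900015181
tip 10569 [-0.0182064  -0.00210464  0.1980041 ] 0.21232520692851972
tip 112 [ 0.04782747 -0.00038412  0.03638697] 0.039590386132834
```

View pics/w1.png

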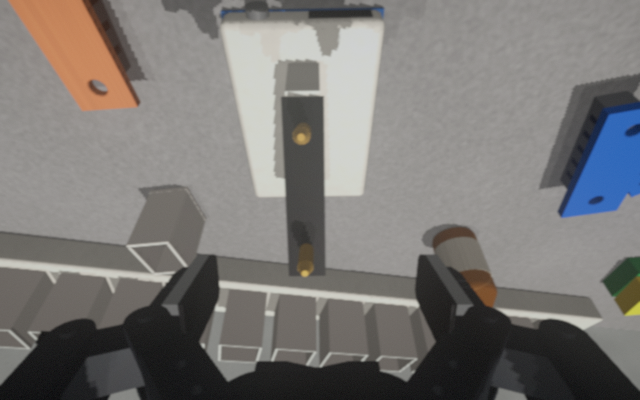

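The wrist view shows the deck at columns 285–325, rows 95–275. The pin tips are near (303,135) and (305,272), which agrees with the network. Next I'll refine the deck frame from this frame.

Run:
```python
from h import *
z=np.load("pics/w1.npz");s=dict(position=z["p"],tool_rot=z["R"]);C=cloud("wrist",z["d"],s)
D=deckR(13.3);o=np.array([.538,-.048,.115]);L=(C-o)@D;d=z["d"]
for lo,hi in((.034,.037),(.037,.043)):
  for sg in(-1,1):
    Q=L[(d>0)&(abs(L[...,1])<.02)&(abs(L[...,0]-sg*.05)<.015)&(L[...,2]>lo)&(L[...,2]<hi)];print(lo,sg,len(Q),Q.mean(0).round(4),((Q.min(0)+Q.max(0))/2).round(4))
for (u,v),sg in(((303.6,134.8),-1),((304.8,273.6),1)):
    f,cx,cy=K(cams.calibration("wrist"));T=pose("wrist",s)
    r=D.T@T[:3,:3]@np.array([(u-cx)/f,-(v-cy)/f,-1]);a=D.T@(T[:3,3]-o);print("net",sg,a+r*(.039-a[2])/r[2])
for xx in np.arange(-.09,.09,.01):
    m=(abs(L[...,0]-xx)<.003)&(abs(L[...,2])<.006)&(abs(L[...,1])<.03)
    if m.sum()>5: y=L[m];print(round(xx,3),m.sum(),y[:,1].min().round(4),y[:,1].max().round(4),np.median(y[:,2]).round(4))
m=(abs(L[...,2])<.003)&(abs(L[...,1])<.012);print(L[m][:,0].min(),L[m][:,0].max())
# heat plate hi rough hover
go([.476,-.240,.16],Rdown(16.9))
```

```text
0.034 -1 53 [-0.0513 -0.0006  0.0356] [-0.0512 -0.0006  0.0355]
0.034 1 41 [ 0.0473 -0.0003  0.0355] [ 0.048  -0.0004  0.0355]
0.037 -1 65 [-0.0508 -0.0006  0.0384] [-0.0507 -0.0008  0.0388]
0.037 1 51 [ 0.0488 -0.0006  0.0383] [ 0.0487 -0.0006  0.0383]
net -1 [-0.05224375  0.00199785  0.039     ]
net 1 [0.04931355 0.00035265 0.039     ]
-0.08 260 -0.0136 0.0119 -0.0024
-0.07 359 -0.0168 0.0148 -0.0004
-0.06 346 -0.0164 0.0147 -0.0004
-0.05 194 -0.0169 0.0146 -0.0004
-0.04 286 -0.0166 0.0152 -0.0004
-0.03 312 -0.0168 0.0152 -0.0003
-0.02 301 -0.0166 0.0151 -0.0004
-0.01 286 -0.0162 0.015 -0.0004
-0.0 282 -0.0167 0.0149 -0.0004
0.01 267 -0.0162 0.0148 -0.0004
0.02 271 -0.0166 0.0147 -0.0005
0.03 259 -0.0163 0.0146 -0.0005
0.04 241 -0.0167 0.0146 -0.0004
0.05 149 -0.0162 0.0153 -0.0005
0.06 143 -0.0166 0.0153 -0.0004
0.07 154 -0.0161 0.0152 -0.0005
-0.08154378131387614 0.07495551802665312
rows 6 dp cm [0.973, -3.067, 0.693] turn [-0.0018, 0.0858, -0.0118]
```

Emit:
move_arm(jaw=[8.5, 8.5, 8.5, 8.5, 8.5, 8.5, 8.5, 8.5, 8.5], dp=[[0.97, -3.07, 0.69], [0.97, -3.07, 0.69], [0.97, -3.07, 0.69], [0.97, -3.07, 0.69], [0.97, -3.07, 0.69], [0.97, -3.07, 0.69], [0, 0, 0], [0, 0, 0], [0, 0, 0]], turn=[[-0.002, 0.086, -0.012], [-0.002, 0.086, -0.012], [-0.002, 0.086, -0.012], [-0.002, 0.086, -0.012], [-0.002, 0.086, -0.012], [-0.002, 0.086, -0.012], [0, 0, 0], [0, 0, 0], [0, 0, 0]])

```text
time_s: 3.52
position: [0.4765, -0.2399, 0.1603]
tool_rot: [[-0.956, -0.292, -0.001], [-0.292, 0.956, 0.001], [0.0, 0.001, -1.0]]
ft_force: [0.2, 1.1, 0.1]
grip_width: 0.0852
gripper_force: 0.0
```

```bash
cat >> h.py <<'E'
O0=np.array([.538,-.048,.115]);DK=deckR(13.3);OD=O0+DK@np.array([-.001,-.0007,-.0004])
def plate(tag,c0,yaw,zt,col):
    "measure level plate with wrist: centre, yaw from top face; col(im)->mask"
    s=observe();im,d=cams.get_image("wrist");cv2.imwrite(f"pics/{tag}.png",im[:,:,::-1]);np.savez(f"pics/{tag}.npz",im=im,d=d,p=s["position"],R=s["tool_rot"])
    C=cloud("wrist",d,s)
    m=(d>0)&(abs(C[...,2]-zt)<.006)&(np.linalg.norm(C[...,:2]-c0,axis=-1)<.1)&col(im.astype(int))
    P=C[m];r=cv2.minAreaRect((P[:,:2]*1000).astype(np.float32));print(m.sum(),"rect",np.round(r[0],1),np.round(r[1],1),round(r[2],2),"z",P[:,2].mean().round(4))
    # holes: enclosed gaps in the mask
    mm=m.astype(np.uint8);cs,h=cv2.findContours(mm,cv2.RETR_CCOMP,cv2.CHAIN_APPROX_NONE)
    for c,hh in zip(cs,h[0]):
        if hh[3]>=0 and cv2.contourArea(c)>60:
            (u,v),_,_=cv2.fitEllipse(c);print("hole",round(u),round(v),ray("wrist",u,v,P[:,2].mean(),s).round(4),cv2.contourArea(c))
    print(s["time_s"],s["position"],s["q"].round(1))
E
python3 - <<'E'
from h import *
plate("w2",np.array([.476,-.24]),16.9,.044,lambda i:i[...,0]-i[...,2]>50)
E
```

```text
10353 rect [ 475.8 -242.8] [140.2  50.1] 16.74 z 0.0434
hole 313 241 [ 0.5221 -0.2287  0.0434] 203.0
hole 314 119 [ 0.4271 -0.257   0.0434] 331.5
3.5167 [ 0.47651138 -0.23988602  0.16031253] [ -39.5   23.8   83.6    0.    72.6 -146.4]
```

View pics/w2.png

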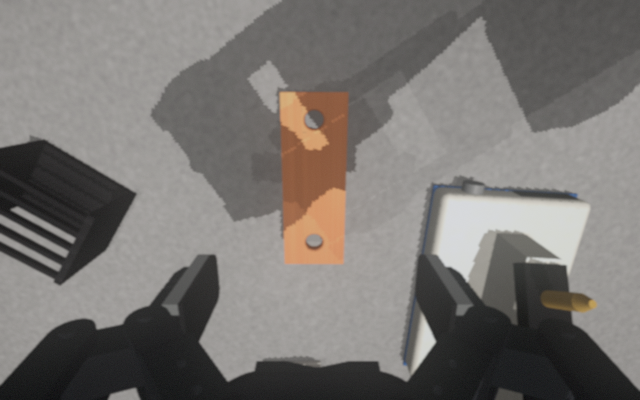

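The copper plate is at columns 280–348, rows 92–265, with holes at (314,119) and (313,241). The hole spacing and the top face at 43.4 mm match the spec. I'll descend and grasp.

Run:
```python
from h import *
go([.4755,-.2428,.018],Rdown(16.7))
```

```text
rows 4 dp cm [0.044, -0.068, 3.566] turn [0.0002, -0.0, 0.0012]
```

Emit:
move_arm(jaw=[8.5, 8.5, 8.5, 8.5, 8.5, 8.5, 8.5, 4.5, 4.5, 4.5, 4.5, 4.5], dp=[[0.18, -0.27, 3], [0, 0, 3], [0, 0, 3], [0, 0, 2.5], [0, 0, 1.7], [0, 0, 1], [0, 0, 0], [0, 0, 0], [0, 0, 0], [0, 0, 0], [0, 0, 0], [0, 0, 0]], turn=[[0, 0, 0.005], [0, 0, 0], [0, 0, 0], [0, 0, 0], [0, 0, 0], [0, 0, 0], [0, 0, 0], [0, 0, 0], [0, 0, 0], [0, 0, 0], [0, 0, 0], [0, 0, 0]], force=60)

```text
time_s: 4.57
position: [0.476, -0.2443, 0.0197]
tool_rot: [[-0.958, -0.286, 0.001], [-0.286, 0.958, -0.0], [-0.001, -0.001, -1.0]]
ft_force: [-0.8, 2.1, 8.4]
grip_width: 0.0488
gripper_force: 61.0
```

Emit:
move_arm(jaw=[4.5, 4.5, 4.5, 4.5, 4.5, 4.5, 4.5], dp=[[0, 0, 0], [0, 0, -1], [0, 0, -3], [0, 0, -4], [0, 0, -4], [0, 0, -4], [0, 0, -3]], turn=[[0, 0, 0], [0, 0, 0], [0, 0, 0], [0, 0, 0], [0, 0, 0], [0, 0, 0], [0, 0, 0]])

```text
time_s: 5.15
position: [0.4756, -0.2442, 0.2123]
tool_rot: [[-0.958, -0.286, 0.001], [-0.286, 0.958, -0.001], [-0.001, -0.002, -1.0]]
ft_force: [0.9, -0.9, -5.5]
grip_width: 0.0487
gripper_force: 64.6
```

Run:
```python
from h import *
s=observe();print(s["time_s"],s["position"],s["ft_force"],s["grip_width"])
go(OD+DK[:,2]*(.085-.0163),toolfromdeck(DK))
```

```text
5.15 [ 0.47562807 -0.24420878  0.21227436] [ 0.94960422 -0.86990393 -5.45703426] 0.048736862124859115
rows 6 dp cm [-1.123, 2.894, 0.906] turn [0.0022, -0.0871, 0.0095]
```

Emit:
move_arm(jaw=[4.5, 4.5, 4.5, 4.5, 4.5, 4.5, 4.5, 4.5, 4.5, 4.5], dp=[[-1.12, 2.89, 0.9], [-1.12, 2.89, 0.9], [-1.12, 2.89, 0.9], [-1.12, 2.89, 0.9], [-1.12, 2.89, 0.9], [-1.12, 2.89, 0.9], [0, 0, 0], [0, 0, 0], [0, 0, 0], [0, 0, 0]], turn=[[0.002, -0.087, 0.0095], [0.002, -0.087, 0.0095], [0.002, -0.087, 0.0095], [0.002, -0.087, 0.0095], [0.002, -0.087, 0.0095], [0.002, -0.087, 0.0095], [0, 0, 0], [0, 0, 0], [0, 0, 0], [0, 0, 0]])

```text
time_s: 5.98
position: [0.5043, -0.0579, 0.1709]
tool_rot: [[-0.844, -0.23, 0.484], [-0.198, 0.973, 0.117], [-0.498, 0.003, -0.867]]
ft_force: [-0.1, -0.2, -4.3]
grip_width: 0.0487
gripper_force: 64.8
```

Run:
```python
from h import *
s=observe();im,d=cams.get_image("wrist");cv2.imwrite("pics/w3.png",im[:,:,::-1]);np.savez("pics/w3.npz",im=im,d=d,p=s["position"],R=s["tool_rot"])
print(s["time_s"],s["q"].round(1),s["qvel"].round(2))
print("tool in deck",(DK.T@(s["position"]-OD)).round(4)); print((DK.T@s["tool_rot"]).round(4))
C=cloud("wrist",d,s);T=(C-s["position"])@s["tool_rot"]
i=im.astype(int);m=(d>0)&(i[...,0]-i[...,2]>40)&(abs(T[...,2]+.024)<.015)&(abs(T[...,1])<.05)
P=T[m];print(m.sum());c=P.mean(0);n=np.linalg.svd(P-c)[2][2];print("c",c,"n",n/ n[2])
for x in np.arange(-.07,.08,.01):
    q=P[abs(P[:,0]-x)<.003]
    if len(q)>5: print(round(x,3),len(q),q[:,1].min().round(4),q[:,1].max().round(4),q[:,2].mean().round(4))
print(P[:,0].min(),P[:,0].max())
```

```text
5.9833 [ -30.6   12.4  106.7   30.8   42.8 -153.4] [-0.34  0.37  0.05  0.21 -0.24  0.05]
tool in deck [-0.0014 -0.0012  0.0663]
[[-1.      0.0011 -0.002 ]
 [ 0.0011  1.      0.0027]
 [ 0.002   0.0027 -1.    ]]
33214Traceback (most recent call last):
  File "<stdin>", line 7, in <module>
    u, s, vh = gufunc(a, signature=signature)
               ~~~~~~^^^^^^^^^^^^^^^^^^^^^^^^
numpy._core._exceptions._ArrayMemoryError: Unable to allocate 8.22 GiB for an array with shape (33214, 33214) and data type float64
```

View pics/w3.png

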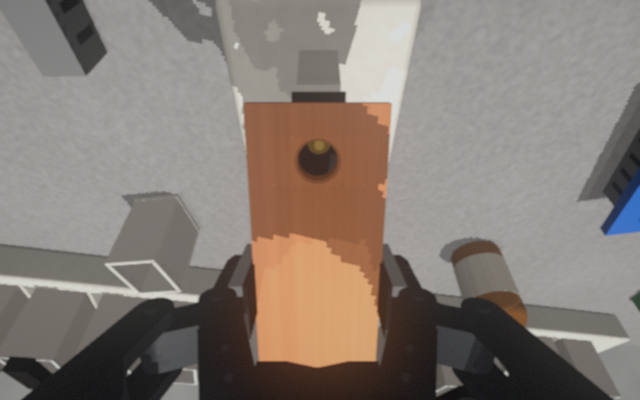

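The plate is held square. Its low hole is at (318,158), and the pin tip shows through it at (318,146). Now I'll measure the plate in the hand.

```bash
cat >> h.py <<'E'
def held(tag,col,zt,take=True):
    if take:
        s=observe();im,d=cams.get_image("wrist");cv2.imwrite(f"pics/{tag}.png",im[:,:,::-1]);np.savez(f"pics/{tag}.npz",im=im,d=d,p=s["position"],R=s["tool_rot"])
    z=np.load(f"pics/{tag}.npz");s=dict(position=z["p"],tool_rot=z["R"]);d=z["d"];im=z["im"]
    print("tool in deck",(DK.T@(s["position"]-OD)).round(4)); print((DK.T@s["tool_rot"]).round(4))
    T=(cloud("wrist",d,s)-s["position"])@s["tool_rot"]
    i=im.astype(int);m=(d>0)&col(i)&(abs(T[...,2]-zt)<.012)&(abs(T[...,1])<.04)
    P=T[m];c=P.mean(0);n=np.linalg.svd(P-c,full_matrices=False)[2][2];n/=-n[2];print(m.sum(),"top c",c.round(4),"normal",n.round(4))
    E=[(q[:,0].mean(),q[:,1].min(),q[:,1].max()) for x in np.arange(.005,.07,.005) for q in [P[abs(P[:,0]-x)<.002]] if len(q)>20]
    E=np.array(E)
    if len(E)>3: print("y edges",np.median(E[:,1:],0).round(4),"slopes",[np.polyfit(E[:,0],E[:,k],1)[0].round(4) for k in(1,2)])
    mid=P[abs(P[:,1])<.018];print("x end",np.percentile(mid[:,0],[99.5,99.9]).round(4), "z near end",mid[mid[:,0]>.03][:,2].mean().round(4))
    cs,h=cv2.findContours(m.astype(np.uint8),cv2.RETR_CCOMP,cv2.CHAIN_APPROX_NONE)
    f,cx,cy=K(cams.calibration("wrist"));M=cams.calibration("wrist")["tool_from_camera"]
    for q,hh in zip(cs,h[0]):
        if hh[3]>=0 and cv2.contourArea(q)>60:
            # far rim: rim points projected on the top plane, fit a circle
            uv=q[:,0,:].astype(float);r=np.stack([(uv[:,0]-cx)/f,-(uv[:,1]-cy)/f,-np.ones(len(uv))],1)@M[:3,:3].T
            k=((c-M[:3,3])@n)/(r@n);X=(M[:3,3]+r*k[:,None])[:,:2]
            (a,b),rad=cv2.minEnclosingCircle((X*1000).astype(np.float32));print("hole tool xy mm",round(a,2),round(b,2),"r",round(rad,2),"px",uv.mean(0).round())
E
python3 - <<'E'
from h import *
held("w3",lambda i:i[...,0]-i[...,2]>40,-.024,False)
E
```

```text
tool in deck [-0.0014 -0.0012  0.0663]
[[-1.      0.0011 -0.002 ]
 [ 0.0011  1.      0.0027]
 [ 0.002   0.0027 -1.    ]]
33206 top c [ 0.0223  0.0004 -0.0231] normal [-0.      0.0126 -1.    ]
y edges [-0.0245  0.0254] slopes [np.float64(0.0152), np.float64(-0.005)]
x end [0.0704 0.0706] z near end -0.0231
hole tool xy mm 51.77 0.38 r 7.16 px [317. 158.]
```

Emit:
move_arm(jaw=[4.5, 4.5, 4.5, 4.5, 4.5, 4.5, 4.5, 4.5], dp=[[-0.2, 0.08, 0], [0, 0, 1.5], [0, 0, 1.5], [0, 0, 0.8], [0, 0, 0.4], [0, 0, 0.4], [0, 0, 0], [0, 0, 0]], turn=[[0, 0, 0], [0, 0, 0], [0, 0, 0], [0, 0, 0], [0, 0, 0], [0, 0, 0], [0, 0, 0], [0, 0, 0]])

```text
time_s: 6.7
position: [0.5277, -0.0506, 0.1316]
tool_rot: [[-0.844, -0.231, 0.484], [-0.198, 0.973, 0.118], [-0.498, 0.004, -0.867]]
ft_force: [-1.1, -0.8, -5.8]
grip_width: 0.0488
gripper_force: 64.8
```

Run:
```python
from h import *
held("w4",lambda i:i[...,0]-i[...,2]>40,-.024)
s=observe();print(s["ft_force"].round(1),s["q"].round(1))
i=cv2.imread("pics/w4.png");cv2.imwrite("pics/w4c.png",cv2.resize(i[80:280,220:420],None,fx=2.5,fy=2.5,interpolation=cv2.INTER_CUBIC))
```

```text
tool in deck [0.0001 0.0005 0.0201]
[[-1.      0.0014 -0.0022]
 [ 0.0014  1.      0.0035]
 [ 0.0022  0.0035 -1.    ]]
33694 top c [ 0.0227  0.0004 -0.023 ] normal [ 0.0033  0.0124 -1.    ]
y edges [-0.0243  0.0253] slopes [np.float64(0.0163), np.float64(-0.0068)]
x end [0.0704 0.0706] z near end -0.0228
hole tool xy mm 51.73 0.38 r 7.17 px [317. 158.]
[-0.   1.3 -5.7] [ -28.    18.   107.1   33.7   36.6 -155.4]
```

View pics/w4c.png

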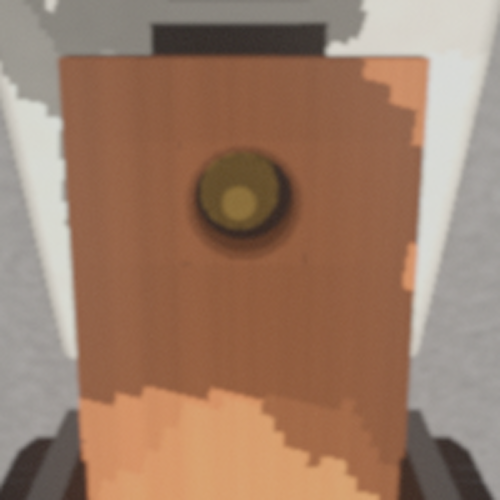

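Emit:
move_arm(jaw=[4.5, 4.5, 4.5, 4.5, 4.5, 4.5, 4.5], dp=[[-0.13, -0.05, 0], [0, 0, 0.4], [0, 0, 0.4], [0, 0, 0.4], [0, 0, 0.4], [0, 0, 0], [0, 0, 0]], turn=[[0, 0, 0], [0, 0, 0], [0, 0, 0], [0, 0, 0], [0, 0, 0], [0, 0, 0], [0, 0, 0]])

```text
time_s: 7.33
position: [0.5366, -0.0487, 0.1177]
tool_rot: [[-0.845, -0.231, 0.483], [-0.198, 0.973, 0.119], [-0.497, 0.004, -0.868]]
ft_force: [0.4, -0.2, -5.0]
grip_width: 0.0483
gripper_force: 64.8
```

Run:
```python
from h import *
held("w5",lambda i:i[...,0]-i[...,2]>40,-.024)
s=observe();print(s["ft_force"].round(1),DK.T@s["ft_force"],s["wrist_torque"].round(2),s["q"].round(1))
```

```text
tool in deck [0.001  0.0003 0.0035]
[[-1.      0.0016 -0.003 ]
 [ 0.0016  1.      0.0042]
 [ 0.003   0.0042 -1.    ]]
34136 top c [ 0.0232  0.0004 -0.0234] normal [-0.006   0.0142 -1.    ]
y edges [-0.0244  0.0253] slopes [np.float64(0.0152), np.float64(-0.006)]
x end [0.0704 0.0706] z near end -0.0237
hole tool xy mm 52.97 4.82 r 4.61 px [332. 154.]
[-0.7 -0.1 -5.2] [-3.19415483  0.08449977 -4.20612281] [-0.16  0.63 -0.03] [ -27.1   20.1  106.9   34.9   34.7 -156.3]
```

Emit:
move_arm(jaw=[4.5, 4.5, 4.5, 4.5, 4.5, 4.5, 4.5, 4.5], dp=[[0, 0, 0.4], [0, 0, 0.4], [0, 0, 0.4], [0, 0, 0.3], [0, 0, 0.2], [0, 0, 0.1], [0, 0, 0], [0, 0, 0]], turn=[[0, 0, 0], [0, 0, 0], [0, 0, 0], [0, 0, 0], [0, 0, 0], [0, 0, 0], [0, 0, 0], [0, 0, 0]])

```text
time_s: 8.05
position: [0.5453, -0.0467, 0.1025]
tool_rot: [[-0.844, -0.231, 0.484], [-0.198, 0.973, 0.118], [-0.498, 0.004, -0.867]]
ft_force: [-0.6, -0.8, -4.8]
grip_width: 0.0486
gripper_force: 64.9
```

Run:
```python
from h import *
held("w6",lambda i:i[...,0]-i[...,2]>40,-.024)
s=observe();print(DK.T@s["ft_force"],s["wrist_torque"].round(2),s["q"].round(1))
```

```text
tool in deck [ 0.0012  0.0003 -0.0141]
[[-1.      0.0015 -0.0024]
 [ 0.0015  1.      0.0037]
 [ 0.0024  0.0037 -1.    ]]
32765 top c [ 0.0222  0.0004 -0.0232] normal [-0.001   0.0131 -1.    ]
y edges [-0.0244  0.0253] slopes [np.float64(0.0134), np.float64(-0.0032)]
x end [0.0705 0.0706] z near end -0.0232
hole tool xy mm 47.55 0.89 r 9.83 px [319. 168.]
[-2.02822104 -0.32543104 -4.04666138] [-0.16  0.58  0.02] [ -26.3   22.3  106.8   36.5   32.6 -157.6]
```

Emit:
move_arm(jaw=[4.5, 4.5, 4.5, 5.5, 6.5, 7.2, 7.2, 7.2], dp=[[0, 0, 0.1], [0, 0, 0.05], [0, 0, 0], [0, 0, 0], [0, 0, 0], [0, 0, 0], [0, 0, 0], [0, 0, 0]], turn=[[0, 0, 0], [0, 0, 0], [0, 0, 0], [0, 0, 0], [0, 0, 0], [0, 0, 0], [0, 0, 0], [0, 0, 0]])

```text
time_s: 8.77
position: [0.5462, -0.0466, 0.1014]
tool_rot: [[-0.844, -0.23, 0.484], [-0.198, 0.973, 0.118], [-0.498, 0.004, -0.867]]
ft_force: [-0.3, 0.3, -0.2]
grip_width: 0.072
gripper_force: 0.0
```

Run:
```python
from h import *
held("w7",lambda i:i[...,0]-i[...,2]>40,-.024)
z=np.load("pics/w7.npz");s=observe();L=(cloud("wrist",z["d"],s)-OD)@DK
i=z["im"].astype(int);m=(i[...,0]-i[...,2]>40)&(abs(L[...,2]-.008)<.008)&(abs(L[...,0])<.08)&(abs(L[...,1])<.04)
P=L[m];c=P.mean(0);n=np.linalg.svd(P-c,full_matrices=False)[2][2];print("plate top in deck",c,n/n[2],P[:,0].min(),np.percentile(P[:,1],[.5,99.5]))
```

```text
tool in deck [ 0.0014  0.0002 -0.0156]
[[-1.      0.0014 -0.002 ]
 [ 0.0014  1.      0.0034]
 [ 0.002   0.0034 -1.    ]]
32899 top c [ 0.0225  0.0004 -0.0235] normal [ 0.001   0.0031 -1.    ]
y edges [-0.0244  0.0253] slopes [np.float64(0.0071), np.float64(0.0001)]
x end [0.0708 0.0711] z near end -0.0235
hole tool xy mm 48.12 0.0 r 10.46 px [317. 165.]
plate top in deck [-0.02105999  0.00057783  0.0079486 ] [ 5.76152468e-04 -3.49082669e-04  1.00000000e+00] -0.06977147303021307 [-0.02406994  0.02518054]
```

Heat plate top is at 7.9 mm in the deck frame and flat, so it is seated. Next I'll retreat and go to the cover plate.

Emit:
move_arm(jaw=[7.2, 7.2, 7.8, 8.5, 8.5], dp=[[0, 0, -1], [0, 0, -2], [0, 0, -3], [0, 0, -3], [0, 0, -3]], turn=[[0, 0, 0], [0, 0, 0], [0, 0, 0], [0, 0, 0], [0, 0, 0]])

```text
time_s: 9.23
position: [0.4867, -0.0607, 0.2067]
tool_rot: [[-0.845, -0.23, 0.483], [-0.198, 0.973, 0.118], [-0.497, 0.004, -0.868]]
ft_force: [0.5, 0.2, 0.6]
grip_width: 0.0851
gripper_force: 0.0
```

Run:
```python
from h import *
s=observe();print(s["position"])
go([.508,.270,.17],Rdown(26.1))
```

```text
[ 0.48674471 -0.06071707  0.20668684]
rows 9 dp cm [-1.268, 3.412, 0.78] turn [-0.006, 0.0576, -0.0243]
```

Emit:
move_arm(jaw=[8.5, 8.5, 8.5, 8.5, 8.5, 8.5, 8.5, 8.5, 8.5, 8.5, 8.5, 8.5], dp=[[-1.27, 3.41, 0.78], [-1.27, 3.41, 0.78], [-1.27, 3.41, 0.78], [-1.27, 3.41, 0.78], [-1.27, 3.41, 0.78], [-1.27, 3.41, 0.78], [-1.27, 3.41, 0.78], [-1.27, 3.41, 0.78], [-1.27, 3.41, 0.78], [0, 0, 0], [0, 0, 0], [0, 0, 0]], turn=[[-0.006, 0.0576, -0.0243], [-0.006, 0.0576, -0.0243], [-0.006, 0.0576, -0.0243], [-0.006, 0.0576, -0.0243], [-0.006, 0.0576, -0.0243], [-0.006, 0.0576, -0.0243], [-0.006, 0.0576, -0.0243], [-0.006, 0.0576, -0.0243], [-0.006, 0.0576, -0.0243], [0, 0, 0], [0, 0, 0], [0, 0, 0]])

```text
time_s: 10.23
position: [0.5093, 0.2693, 0.1691]
tool_rot: [[-0.898, -0.439, 0.001], [-0.439, 0.898, -0.0], [-0.001, -0.001, -1.0]]
ft_force: [-0.1, -0.5, -1.0]
grip_width: 0.0854
gripper_force: 0.0
```

Run:
```python
from h import *
plate("w8",np.array([.508,.27]),26.1,.046,lambda i:i[...,2]-i[...,0]>40)
```

```text
12978 rect [507.7 268.6] [150.7  60.3] 25.65 z 0.0453
hole 317 236 [0.5511 0.2894 0.0453] 191.0
hole 318 118 [0.4619 0.2467 0.0453] 299.0
10.2333 [0.50931634 0.26933024 0.16912044] [ 16.1  27.3  76.   -0.   76.6 -99.9]
```

View pics/w8.png

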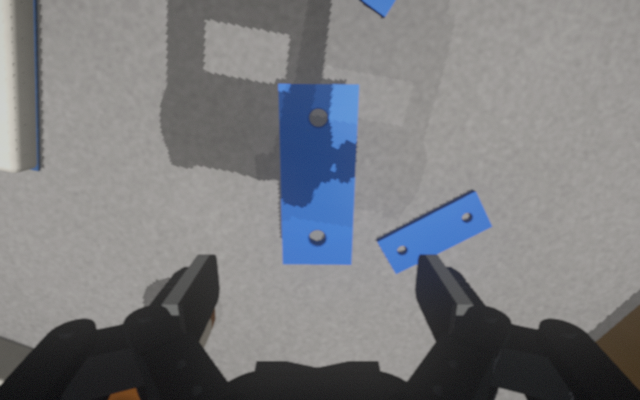

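The largest blue plate is at columns 278–358, rows 85–265, with holes at (318,118) and (317,236). It measures 150.7x60.3 mm. The small look-alike at (435,230) lies low and stays clear of the fingers.

Run:
```python
from h import *
go([.5072,.2684,.020],Rdown(25.6),1)
```

```text
rows 1 dp cm [0.245, 0.078, 14.938] turn [-0.0009, 0.0016, 0.0071]
```

Emit:
move_arm(jaw=[8.5, 8.5, 8.5, 8.5, 8.5, 8.5, 8.5, 5.5, 5.5, 5.5, 5.5, 5.5], dp=[[0.24, 0.08, 3], [0, 0, 3], [0, 0, 3], [0, 0, 3], [0, 0, 1.9], [0, 0, 1], [0, 0, 0], [0, 0, 0], [0, 0, 0], [0, 0, 0], [0, 0, 0], [0, 0, 0]], turn=[[0, 0, 0.007], [0, 0, 0], [0, 0, 0], [0, 0, 0], [0, 0, 0], [0, 0, 0], [0, 0, 0], [0, 0, 0], [0, 0, 0], [0, 0, 0], [0, 0, 0], [0, 0, 0]], force=40)

```text
time_s: 11.28
position: [0.5081, 0.2695, 0.0217]
tool_rot: [[-0.901, -0.433, 0.004], [-0.433, 0.901, 0.001], [-0.004, -0.001, -1.0]]
ft_force: [-0.9, -1.1, 7.4]
grip_width: 0.0592
gripper_force: 43.2
```

Emit:
move_arm(jaw=[5.5, 5.5, 5.5, 5.5, 5.5, 5.5, 5.5, 5.5], dp=[[0, 0, 0], [0, 0, -1], [0, 0, -3], [0, 0, -4], [0, 0, -4], [0, 0, -4], [0, 0, -3], [0, 0, 0]], turn=[[0, 0, 0], [0, 0, 0], [0, 0, 0], [0, 0, 0], [0, 0, 0], [0, 0, 0], [0, 0, 0], [0, 0, 0]])

```text
time_s: 11.95
position: [0.5087, 0.2703, 0.2177]
tool_rot: [[-0.901, -0.434, 0.014], [-0.434, 0.901, 0.004], [-0.014, -0.002, -1.0]]
ft_force: [-1.0, -0.6, -1.0]
grip_width: 0.0592
gripper_force: 43.9
```

Run:
```python
from h import *
go(OD+DK[:,2]*(.085-.0163),toolfromdeck(DK))
```

```text
rows 9 dp cm [1.407, -3.389, 0.201] turn [0.0062, -0.0564, 0.0235]
```

Emit:
move_arm(jaw=[5.5, 5.5, 5.5, 5.5, 5.5, 5.5, 5.5, 5.5, 5.5, 5.5, 5.5, 5.5], dp=[[1.4, -3.39, 0.2], [1.4, -3.39, 0.2], [1.4, -3.39, 0.2], [1.4, -3.39, 0.2], [1.4, -3.39, 0.2], [1.4, -3.39, 0.2], [1.4, -3.39, 0.2], [1.4, -3.39, 0.2], [1.4, -3.39, 0.2], [0, 0, 0], [0, 0, 0], [0, 0, 0]], turn=[[0.006, -0.0564, 0.0235], [0.006, -0.0564, 0.0235], [0.006, -0.0564, 0.0235], [0.006, -0.0564, 0.0235], [0.006, -0.0564, 0.0235], [0.006, -0.0564, 0.0235], [0.006, -0.0564, 0.0235], [0.006, -0.0564, 0.0235], [0.006, -0.0564, 0.0235], [0, 0, 0], [0, 0, 0], [0, 0, 0]])

```text
time_s: 12.95
position: [0.5022, -0.0572, 0.1674]
tool_rot: [[-0.849, -0.23, 0.475], [-0.2, 0.973, 0.113], [-0.488, 0.001, -0.873]]
ft_force: [0.2, 1.7, -1.4]
grip_width: 0.0593
gripper_force: 43.9
```

Run:
```python
from h import *
held("w9",lambda i:i[...,2]-i[...,0]>40,-.024)
go(OD+DK[:,2]*(.085-.0163),toolfromdeck(DK),1);print(observe()["q"].round(1))
```

```text
tool in deck [-0.0048 -0.      0.0643]
[[-9.999e-01  5.000e-04 -1.320e-02]
 [ 5.000e-04  1.000e+00  1.000e-03]
 [ 1.320e-02  1.000e-03 -9.999e-01]]
43520 top c [ 0.0259  0.0005 -0.0233] normal [-0.0032 -0.0094 -1.    ]
y edges [-0.0295  0.0304] slopes [np.float64(0.0074), np.float64(-0.0114)]
x end [0.0759 0.0762] z near end -0.0233
hole tool xy mm 52.83 0.5 r 7.34 px [317. 155.]
rows 1 dp cm [-0.437, -0.063, -0.457] turn [0.0016, -0.0129, 0.0011]
[ -30.3   12.5  106.9   30.    42.6 -152.8]
```

Emit:
move_arm(jaw=[5.5, 5.5, 5.5, 5.5, 5.5, 5.5, 5.5, 5.5, 5.5], dp=[[-0.4, 0.02, 0], [-0.29, 0, 0], [0, 0, 1], [0, 0, 1], [0, 0, 1], [0, 0, 0.8], [0, 0, 0.4], [0, 0, 0], [0, 0, 0]], turn=[[0, -0.012, 0], [0, 0, 0], [0, 0, 0], [0, 0, 0], [0, 0, 0], [0, 0, 0], [0, 0, 0], [0, 0, 0], [0, 0, 0]])

```text
time_s: 13.75
position: [0.5285, -0.051, 0.1337]
tool_rot: [[-0.844, -0.231, 0.485], [-0.199, 0.973, 0.116], [-0.499, 0.001, -0.867]]
ft_force: [-0.4, 0.8, -0.4]
grip_width: 0.059
gripper_force: 43.9
```

Run:
```python
from h import *
held("w10",lambda i:i[...,2]-i[...,0]>40,-.024)
s=observe();print(DK.T@s["ft_force"])
i=cv2.imread("pics/w10.png");cv2.imwrite("pics/w10c.png",cv2.resize(i[80:280,220:420],None,fx=2.5,fy=2.5,interpolation=cv2.INTER_CUBIC))
```

```text
tool in deck [ 0.0017 -0.      0.0215]
[[-1.0e+00  3.0e-04 -1.7e-03]
 [ 3.0e-04  1.0e+00  1.5e-03]
 [ 1.7e-03  1.5e-03 -1.0e+00]]
43490 top c [ 0.0259  0.0005 -0.0233] normal [-0.0032 -0.0093 -1.    ]
y edges [-0.0295  0.0302] slopes [np.float64(0.0058), np.float64(-0.0096)]
x end [0.0759 0.0762] z near end -0.0233
hole tool xy mm 52.85 0.5 r 7.34 px [317. 155.]
[-0.32560764  0.31701517 -1.85734887]
```

View pics/w10c.png

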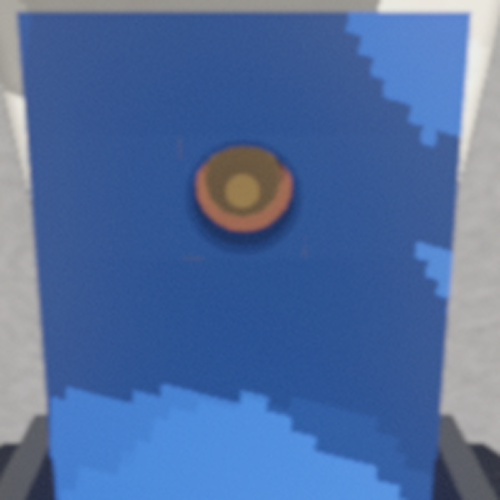

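The pin tip is at crop (242,190), nearly centred in the cover hole at crop (243,188). I'll nudge 0.6 mm and thread.

Emit:
move_arm(jaw=[5.5, 5.5, 5.5, 5.5, 5.5, 5.5, 5.5], dp=[[-0.06, 0.01, 0], [0, 0, 0.4], [0, 0, 0.4], [0, 0, 0.4], [0, 0, 0.4], [0, 0, 0], [0, 0, 0]], turn=[[0, 0, 0], [0, 0, 0], [0, 0, 0], [0, 0, 0], [0, 0, 0], [0, 0, 0], [0, 0, 0]])

```text
time_s: 14.38
position: [0.5367, -0.0489, 0.1201]
tool_rot: [[-0.844, -0.23, 0.485], [-0.199, 0.973, 0.116], [-0.499, 0.001, -0.867]]
ft_force: [0.0, 0.0, -1.5]
grip_width: 0.0588
gripper_force: 43.9
```

Run:
```python
from h import *
held("w11",lambda i:i[...,2]-i[...,0]>40,-.024)
s=observe();print(DK.T@s["ft_force"],s["q"].round(1))
```

```text
tool in deck [0.0023 0.0001 0.0055]
[[-1.0e+00  3.0e-04 -1.6e-03]
 [ 3.0e-04  1.0e+00  1.4e-03]
 [ 1.6e-03  1.4e-03 -1.0e+00]]
43373 top c [ 0.0259  0.0005 -0.0233] normal [-0.0036 -0.009  -1.    ]
y edges [-0.0294  0.0303] slopes [np.float64(0.0205), np.float64(-0.0142)]
x end [0.0759 0.0762] z near end -0.0233
hole tool xy mm 52.26 0.44 r 7.35 px [316. 156.]
[-0.73218988  0.39552006 -0.23491452] [ -27.1   19.8  106.8   34.6   34.8 -156. ]
```

Emit:
move_arm(jaw=[5.5, 5.5, 5.5, 5.5, 5.5, 5.5, 6, 6.8, 7.6, 7.6, 7.6], dp=[[0, 0, 0.4], [0, 0, 0.4], [0, 0, 0.2], [0, 0, 0.1], [0, 0, 0], [0, 0, 0], [0, 0, 0], [0, 0, 0], [0, 0, 0], [0, 0, 0], [0, 0, 0]], turn=[[0, 0, 0], [0, 0, 0], [0, 0, 0], [0, 0, 0], [0, 0, 0], [0, 0, 0], [0, 0, 0], [0, 0, 0], [0, 0, 0], [0, 0, 0], [0, 0, 0]])

```text
time_s: 15.35
position: [0.5422, -0.0477, 0.1109]
tool_rot: [[-0.843, -0.23, 0.486], [-0.199, 0.973, 0.116], [-0.499, 0.001, -0.866]]
ft_force: [-0.3, -0.1, 0.2]
grip_width: 0.0756
gripper_force: 0.0
```

```bash
cat >> h.py <<'E'
def check(tag):
    s=observe();im,d=cams.get_image("wrist");cv2.imwrite(f"pics/{tag}.png",im[:,:,::-1]);L=(cloud("wrist",d,s)-OD)@DK
    i=im.astype(int);m=(i[...,2]-i[...,0]>40)&(abs(L[...,2]-.018)<.012)&(abs(L[...,0])<.085)&(abs(L[...,1])<.045)
    P=L[m];c=P.mean(0);n=np.linalg.svd(P-c,full_matrices=False)[2][2];print("cover top in deck",c.round(4),(n/n[2]).round(4),P[:,0].min().round(4),P[:,0].max().round(4),np.percentile(P[:,1],[.5,99.5]).round(4))
    print(s["time_s"],"tool in deck",(DK.T@(s["position"]-OD)).round(4))
E
python3 -c "
from h import *
check('w12')"
```

```text
cover top in deck [-0.0234  0.0004  0.018 ] [ 6.e-04 -2.e-04  1.e+00] -0.0739 0.0455 [-0.0292  0.0299]
15.35 tool in deck [ 0.0026 -0.     -0.0052]
```

Cover top is at 18.0 mm, so it is flat and seated. I'll retreat and verify.

Emit:
move_arm(jaw=[7.8, 8.2, 8.4, 8.4, 8.4, 8.4, 8.4, 8.4], dp=[[0, 0, -0.5], [0, 0, -1.5], [0, 0, -3], [0, 0, -3], [0, 0, -3], [0, 0, -2], [0, 0, 0], [0, 0, 0]], turn=[[0, 0, 0], [0, 0, 0], [0, 0, 0], [0, 0, 0], [0, 0, 0], [0, 0, 0], [0, 0, 0], [0, 0, 0]])

```text
time_s: 16.07
position: [0.4789, -0.063, 0.2244]
tool_rot: [[-0.843, -0.229, 0.487], [-0.199, 0.973, 0.114], [-0.5, -0.001, -0.866]]
ft_force: [0.1, 0.1, -0.8]
grip_width: 0.0842
gripper_force: 0.0
```

```bash
python3 -c "
from h import *
check('w13')"
```

```text
cover top in deck [-0.0061  0.0002  0.018 ] [ 6.e-04 -4.e-04  1.e+00] -0.0739 0.0757 [-0.0294  0.0298]
16.0667 tool in deck [ 0.0028 -0.0003  0.1256]
```

View pics/w13.png

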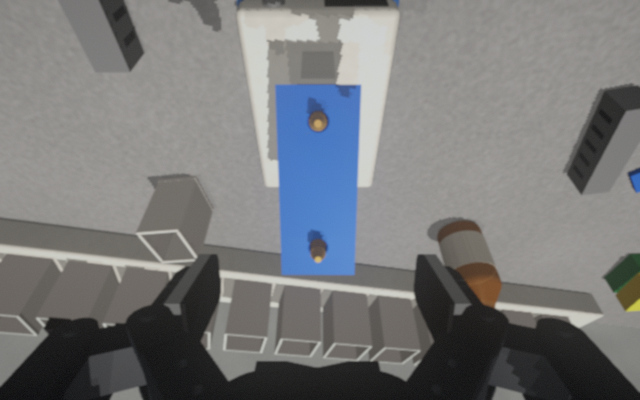

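Both pins stand through the cover plate, at (318,121) and (318,250). It is flat, centred to about 1 mm and free of the gripper. The bottle and vat are standing. Handing in.

```bash
python3 -c "
from rig import ticket
print(ticket.close_job())"
```

```text
the job is handed in; nothing more can be done
None
```

Both plates are threaded over the pins, released and lying flat (last check: cover top 18.0 mm above the deck face, centred to about 1 mm); I handed the job in at about 16 s, and it gave no verdict back.

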